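# Square up two painted panels in the registration corner

### The job

Push the two painted panels up flush against the long bar of the metal corner guide and slide them along it, tight against each other and against its short end bar, so that they lie as one straight row in the corner, in either order. The paint is still wet, so push only on the edges: do not touch the painted faces, and keep the panels flat on the table without picking them up. Leave the paint jars, small pot, squeeze bottle, tape and brush where they are.

Things in the scene. Friction and masses are not known exactly. Their poses are not given: they have to be found in the camera images.
- guide: fixed L of flat dark-grey steel bar, 26 mm wide, 12 mm high, turned up to 0.1 rad from the robot's axes. Origin: its inner corner, at table height. +y runs along the inner face (plane x = 0) of the long bar, 400 mm, which lies on the far side from the robot; -x runs along the inner face (plane y = 0) of the short end bar, 136 mm. The panels belong at x < 0, y > 0.
- panel_red: loose flat MDF panel, terracotta, red and pink shapes on cream, bare brown border 10 mm wide; 120 mm along its x, 160 mm along its y, 12 mm thick, about 0.19 kg. Lies painted side up, turned up to 0.25 rad from the guide's axes; the two may lie in either order. Origin: centre of its underside, z up; its +x long edge faces the guide's long bar.
- panel_blue: loose flat MDF panel, blue and green shapes on cream, bare brown border 10 mm wide; 120 mm along its x, 160 mm along its y, 12 mm thick, about 0.19 kg. Lies painted side up, turned up to 0.25 rad from the guide's axes; the two may lie in either order. Origin: centre of its underside, z up; its +x long edge faces the guide's long bar.
- panel_red_face: the wet painted area of panel_red (fixed to it): 100 x 140 mm, level with the panel's top, centred, so it stops 10 mm short of every edge; same origin and axes as the panel. Not to be touched.
- panel_blue_face: the wet painted area of panel_blue (fixed to it): 100 x 140 mm, level with the panel's top, centred, so it stops 10 mm short of every edge; same origin and axes as the panel. Not to be touched.
- jar_red: loose screw-top paint jar, red with a white lid, 84 mm diameter, 115 mm high, standing upright behind the long bar of the guide; origin at the centre of its underside. A bystander.
- jar_blue: loose screw-top paint jar, blue with a white lid, 84 mm diameter, 115 mm high, standing upright behind the long bar of the guide; origin at the centre of its underside. A bystander.
- jar_green: loose screw-top paint jar, green with a white lid, 84 mm diameter, 115 mm high, standing upright behind the long bar of the guide; origin at the centre of its underside. A bystander.
- pot: small loose yellow paint pot with a black lid, 46 mm diameter, 42 mm high, standing on the robot's side of the panels, near the gap between them; origin at the centre of its underside. A bystander.
- squeeze_bottle: loose orange squeeze bottle with a pointed nozzle, 62 mm diameter, 196 mm high, upright beyond the short end bar; origin at the centre of its underside. A bystander.
- tape: loose roll of masking tape lying flat, 100 mm outside diameter, 24 mm high, to the left of the panels; origin at the centre of its underside. A bystander.
- brush: loose flat paint brush about 200 mm long lying on the table to the right of the short end bar; origin at its middle underneath, x along the handle. A bystander.
There are look-alikes about, which are no part of the job. What is shaped like the panel_blue but turquoise is not meant.

How it is judged:
At the end, for the whole second after the job is handed in: Both panels lie flat and at rest on the table, each with its long edge along the guide's long bar (centre within 3 mm of touching distance, square to it within 0.02 rad); one panel, either one, is within 3 mm of touching the short end bar, and the other is within 3 mm of touching the first (x of panel_red in the frame of guide between -0.063 and -0.057 m and angle between the x axis of each of panel_red, panel_blue and the x axis of guide, either way round below 0.02 rad and height (world z) of each of panel_red, panel_blue below 0.003 m and angle between each of panel_red, panel_blue's own z axis and vertical below 0.03 rad and linear speed of each of panel_red, panel_blue below 0.01 m/s and x of panel_blue in the frame of guide between -0.063 and -0.057 m and ((y of panel_red in the frame of guide between 0.077 and 0.083 m and y of panel_blue in the frame of panel_red between 0.157 and 0.163 m) or (y of panel_blue in the frame of guide between 0.077 and 0.083 m and y of panel_red in the frame of panel_blue between 0.157 and 0.163 m))).
It fails at once if a wet painted face is touched by the robot (contact force between any of the fingers, the arm and panel_red_face above 0.3 N or contact force between any of the fingers, the arm and panel_blue_face above 0.3 N).
It fails at once if a panel is lifted or tipped off the table (height (world z) of any of panel_red, panel_blue above 0.01 m or angle between any of panel_red, panel_blue's own z axis and vertical above 0.12 rad).
It fails at once if a bystander is moved more than 15 mm (distance of any of jar_red, jar_blue, jar_green, pot, squeeze_bottle, tape, brush from where it was at the start of the episode above 0.015 m).
It fails at once if a jar, pot or bottle is tipped (angle between any of jar_red, jar_blue, jar_green, pot, squeeze_bottle's own z axis and vertical above 0.3 rad).
It also fails if it takes over 54 s, if anything falls off the work surface, if the arm or the gripper's body presses on something with over 40 N, if the wrist force passes 120 N, or if a joint passes its speed limit or range.

### The arm

A 6-joint arm with a two-finger parallel gripper is mounted at the origin on the work surface. World frame = base frame: x ahead of the robot, y to its left, z up, the work surface at z = 0. Lengths are in m, angles in rad, forces in N, time in s.
With the tool pointing down it reaches from about 0.4 to 0.825 m from the base axis. Payload 7 kg.
Tool frame: the origin (TCP) lies on the centre line of the jaws, within the pads' length; the fingertips stand 22 mm ahead of it and the grasp point (between the pads) lies 3 mm ahead of it; z points along the fingers, y is the line along which they close (so a half turn about z gives the same grasp; the last joint's range is limited). The gripper opens to 88 mm and grips with 3 to 60 N. Pads are 19 mm wide; open, the fingers measure 130 mm over their backs; the gripper's body (78 mm by 193 mm) begins 47 mm behind the grasp point.
Start: joints at [1.624, 0.359, 0.012, 0, -1.224, -0.288], TCP at [0.157, 0.656, 0.249] pointing down, gripper open.
Joint ranges: [-3.07, 3.07], [-1.43, 2.12], [-1.02, 1.25], [-3.03, 1.67], [-3.05, -0], [-3.03, 3.03]. Speed limits (rad/s): [2.39, 2.39, 3.01, 3.14, 3.14, 3.14].

### API

Orientations are given as [roll, pitch, yaw] about the fixed x, y, z axes, in that order (R = Rz(yaw) Ry(pitch) Rx(roll)).
In Python, from station import arm gives the robot as it stands.
- The arm moves only by the tool arm_command, never from a script. Its argument "series" is one flat list of numbers, 7 for each row, row after row: the turn, a rotation vector about the tool's x, y, z each as a share of 90 degrees, from -1 to 1, then the shift along the tool's x, y, z each as a share of 0.1 m, from -1 to 1, then the opening, from 0 (shut) to 1 (fully open). A call has 1 to 8 rows; each row is the pose to reach, as a shift and turn from the pose commanded when the call began, along the tool's axes at that moment; what a row does not reach only later rows make up. A row lasts 1/8 s, in which the tool goes at most 62.5 mm and 10.7 degrees, less where a joint would pass 70% of its speed; a pose out of reach is approached as far as the arm can. A call with a number of a shift or a turn outside -1 to 1 is refused whole. A call with a gripper value outside its range is refused whole. The fingers move at their own pace and stop on an object; "force" is the grip in N (left out, the last holds). Time passes only in rows, so rows that repeat a pose let the fingers close. It gives the time, the measured TCP pose, the force, the opening and the grip force at its end, in the units of the state.
- arm.get_state(): the state, without advancing time (a new reading comes with each control period).
- arm.grab_frame(name): name is "scene" or "side" or "wrist"; returns the picture (420x560x3 uint8, blue, green, red); there is no depth.
- arm.camera_model(name): a dict with "fovy" (degrees; the focal length in pixels is half the picture's height over the tangent of half this angle, whatever the lens; pixels are square), "cx", "cy" (the principal point, pixels), "pose" (4x4, takes a point from camera to world coordinates). Camera axes: x right, y down, z forward; pixel columns grow to the right and rows downward; lengths in m; the calibration is good to about 2 mm. A picture is of the moment at which its call begins: read the wrist's pose just before it. camera_model takes no time and is no camera call; for the wrist camera it gives the pose at the moment of the call.
- arm.job_done(): hands the job in; it is judged then, once.
The state is a dict: "t": time; "q": joint angles; "qd": joint speeds; "joint_efforts": joint torques, N m; "eef_pos": TCP position; "ee_rot": TCP orientation; "force": force on the tool from outside, world axes, zero at the start; "moment": the same for the moment, N m; "width": finger opening in m; "gripper_force": force on a finger pad.
Only numpy, scipy, OpenCV 4.12 (cv2) and the standard library are available. Lean on these libraries where they do the work, as an engineer would, in place of code of your own. Each camera call takes 0.05 s, during which the arm holds its last target. There are 200 camera calls.

## Working session

There is one attempt and no reset: what is moved stays moved. The work goes in short steps, Python scripts to look and compute and a tool call to move; the robot and the scene stay as the last step left them, time stands still between calls to the robot, and variables do not carry over. Pictures are saved under pics/ and viewed, at most 12 in all, crops included, and the job is handed in when it is done.

Besides the shell and the picture viewer there is one more tool, called after "Emit:" by a JSON object that holds its "fn" and its "kwargs", one argument or row to a line. arm_command: Moves the arm, as the interface text tells. Its arguments: {"type":"object","properties":{"series":{"type":"array"},"force":{"type":"number"}},"required":["series"]}

```bash
mkdir -p pics; ls
python3 - <<'E'
from station import arm
import cv2,numpy as np
for n in("scene","side"):
    cv2.imwrite(f"pics/{n}0.png",arm.grab_frame(n)); m=arm.camera_model(n); print(n,m["fovy"],m["cx"],m["cy"],np.round(m["pose"],3).tolist(), [k for k in m])
s=arm.get_state(); print({k:np.round(v,3).tolist() for k,v in s.items()})
E
```

```text
pics
scene 57.10364048072344 281.0943183339613 213.93065103049184 [[0.614, 0.675, -0.409, 1.149], [0.789, -0.515, 0.335, -0.38], [0.015, -0.528, -0.849, 1.231], [0.0, 0.0, 0.0, 1.0]] ['fovy', 'cx', 'cy', 'pose']
side 47.08983304147526 287.093285119626 200.43149638928566 [[0.719, -0.336, 0.608, -0.266], [-0.694, -0.367, 0.619, -0.767], [0.016, -0.867, -0.497, 0.724], [0.0, 0.0, 0.0, 1.0]] ['fovy', 'cx', 'cy', 'pose']
{'t': 0.1, 'q': [1.624, 0.359, 0.011, -0.0, -1.224, -0.288], 'qd': [-0.0, -0.002, 0.003, 0.002, 0.0, 0.002], 'joint_efforts': [-0.001, -58.416, 29.375, 7.016, 0.01, -0.0], 'eef_pos': [0.157, 0.656, 0.248], 'ee_rot': [3.14, -0.0, -0.235], 'force': [0.794, 0.108, -0.491], 'moment': [0.047, -0.031, -0.055], 'gripper_force': 0.0, 'width': 0.088}
```

View pics/scene0.png

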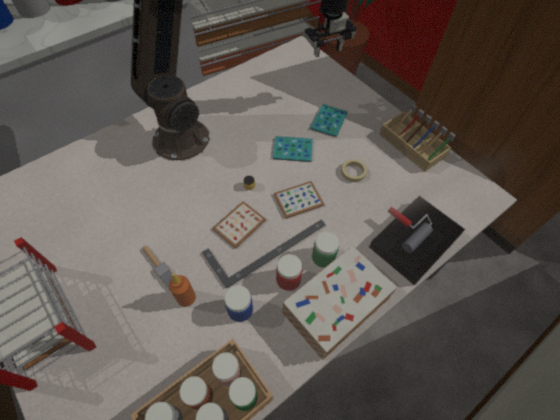

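View pics/side0.png

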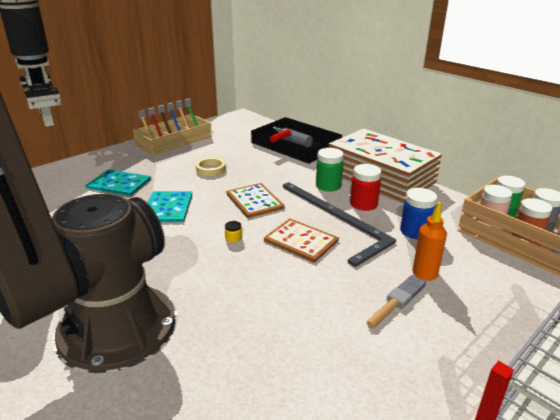

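Scene view: red-shape panel at (240,223), blue panel at (299,199), guide corner at (228,281), long bar to (325,225), pot (249,183), tape (352,170). 
Candidates for "blue panel": white/blue at (299,199) and the turquoise boards at (293,148) and (329,120). By the description I choose (299,199). "Red panel": only (240,223); the stack/tray at (340,300) is not flat.

```bash
cat > h.py <<'E'
from station import arm
import cv2,numpy as np
def K(m,h=420):
    f=h/2/np.tan(np.radians(m["fovy"]/2)); return np.array([[f,0,m["cx"]],[0,f,m["cy"]],[0,0,1]])
def ray(m,px,z):
    px=np.atleast_2d(np.asarray(px,float)); P=np.asarray(m["pose"])
    d=(P[:3,:3]@np.linalg.inv(K(m))@np.c_[px,np.ones(len(px))].T).T
    s=(z-P[2,3])/d[:,2]; return (P[:3,3]+d*s[:,None])[:,:2]
def proj(m,p):
    P=np.linalg.inv(m["pose"]); c=P[:3,:3]@np.asarray(p,float)+P[:3,3]; u=K(m)@c; return u[:2]/u[2]
def rect(img,m,x0,x1,y0,y1,z,mmpp=1.0):
    """top view: row=(x1-x)/mmpp, col=(y1-y)/mmpp"""
    src=np.float32([proj(m,[x,y,z]) for x,y in((x1,y1),(x1,y0),(x0,y0),(x0,y1))])
    k=1000/mmpp; w,h=int((y1-y0)*k),int((x1-x0)*k)
    return cv2.warpPerspective(img,cv2.getPerspectiveTransform(src,np.float32([[0,0],[w,0],[w,h],[0,h]])),(w,h),flags=cv2.INTER_CUBIC)
E
python3 - <<'E'
from h import *
o=[]
for n in("scene","side"):
    im=cv2.imread(f"pics/{n}0.png"); m=arm.camera_model(n)
    o.append(rect(im,m,.35,.9,-.35,.4,.012,1.9))
cv2.imwrite("pics/top.png",np.hstack(o))
E
```

```text
(no output)
```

View pics/top.png

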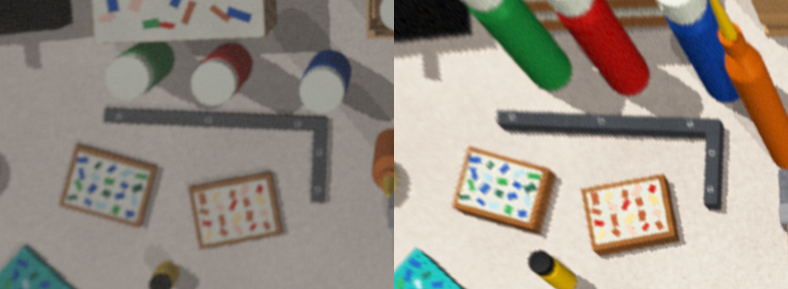

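Emit:
{"fn": "arm_command", "kwargs": {
  "series": [0,0,0,0.42,0.465,-0.05,1,0,0,0,0.84,0.93,-0.1,1,0,0,0,0.84,0.93,-0.1,1]
}}

```text
t: 0.48
eef_pos: [0.2186, 0.5434, 0.2595]
ee_rot: [-3.141, 0.0, -0.237]
force: [0.5, 1.0, -0.4]
width: 0.0877
gripper_force: 0.0
```

Emit:
{"fn": "arm_command", "kwargs": {
  "series": [0,0,0,0.42,0.465,-0.05,1,0,0,0,0.84,0.93,-0.1,1,0,0,0,0.84,0.93,-0.1,1]
}}

```text
t: 0.85
eef_pos: [0.2782, 0.434, 0.2693]
ee_rot: [-3.141, 0.0, -0.237]
force: [-0.4, 1.0, -0.2]
width: 0.0875
gripper_force: 0.0
```

Emit:
{"fn": "arm_command", "kwargs": {
  "series": [0,0,0,0.42,0.465,-0.05,1,0,0,0,0.84,0.93,-0.1,1,0,0,0,0.84,0.93,-0.1,1]
}}

```text
t: 1.23
eef_pos: [0.3382, 0.3246, 0.279]
ee_rot: [-3.141, -0.0, -0.238]
force: [0.3, 1.3, -0.1]
width: 0.088
gripper_force: 0.0
```

Emit:
{"fn": "arm_command", "kwargs": {
  "series": [0,0,0,0.42,0.465,-0.05,1,0,0,0,0.84,0.93,-0.1,1,0,0,0,0.84,0.93,-0.1,1]
}}

```text
t: 1.6
eef_pos: [0.3986, 0.2149, 0.2887]
ee_rot: [-3.142, -0.0, -0.239]
force: [0.2, 0.7, 0.4]
width: 0.0878
gripper_force: 0.0
```

Emit:
{"fn": "arm_command", "kwargs": {
  "series": [0,0,-0.07,0.42,0.465,-0.05,1,0,0,-0.14,0.84,0.93,-0.1,1,0,0,-0.14,0.84,0.93,-0.1,1,0,0,-0.14,0.84,0.93,-0.1,1]
}}

```text
t: 2.1
eef_pos: [0.4575, 0.1075, 0.298]
ee_rot: [3.141, 0.001, -0.016]
force: [-0.1, 0.7, 0.4]
width: 0.0873
gripper_force: 0.0
```

Run:
```python
from h import *
s=arm.get_state(); m=arm.camera_model("wrist"); im=arm.grab_frame("wrist")
print(s["t"],s["eef_pos"],s["ee_rot"]); print(m["fovy"],m["cx"],m["cy"],np.round(m["pose"],3).tolist())
np.save("m1.npy",m,allow_pickle=True); cv2.imwrite("pics/w1.png",im)
```

```text
2.1 [0.45748254 0.10747119 0.29803212] [ 3.14143945e+00  7.76485180e-04 -1.62635626e-02]
68.33231601757173 273.8503424955767 204.7442931232148 [[-0.017, -0.965, -0.261, 0.528], [-1.0, 0.016, 0.004, 0.107], [0.001, 0.261, -0.965, 0.436], [0.0, 0.0, 0.0, 1.0]]
```

View pics/w1.png

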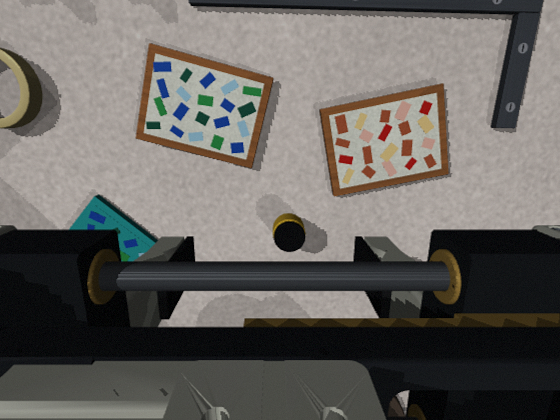

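Wrist view: blue panel centred at (205,105), red at (386,140), guide's inner corner near (512,13) with the short bar ending at (492,127), pot at (288,232), turquoise look-alike at (110,230). The choice is confirmed.

```bash
cat >> h.py <<'E'
def panels(im,m,ymax=225):
    """rects of panels (brown border outer) -> centre, long side angle, sizes; top z=.012"""
    hsv=cv2.cvtColor(im,cv2.COLOR_BGR2HSV)
    k=cv2.inRange(hsv,(5,90,50),(18,255,200)); k[ymax:]=0
    k=cv2.morphologyEx(k,cv2.MORPH_CLOSE,np.ones((3,3)))
    r=[]
    for c in cv2.findContours(k,cv2.RETR_EXTERNAL,cv2.CHAIN_APPROX_NONE)[0]:
        c=cv2.convexHull(c)
        if cv2.contourArea(c)<3000: continue
        q=cv2.approxPolyN(c,4,ensure_convex=True)[0] if hasattr(cv2,"approxPolyN") else cv2.boxPoints(cv2.minAreaRect(c))
        w=ray(m,c[:,0]+0.0,.012); (cx,cy),(a,b),t=cv2.minAreaRect((w*1000).astype(np.float32))
        if a>b: t-=90; a,b=b,a     # t: angle of short side(panel x) from world x
        t=(t+90)%180-90
        bl=cv2.mean(im[int(c[:,0,1].mean())-8:int(c[:,0,1].mean())+8,int(c[:,0,0].mean())-25:int(c[:,0,0].mean())+25])
        r.append((round(cx,1),round(cy,1),round(a,1),round(b,1),round(np.radians(t),3),"blue" if bl[0]>bl[2] else "red"))
    return r
E
python3 - <<'E'
from h import *
im=cv2.imread("pics/w1.png"); m=np.load("m1.npy",allow_pickle=True).item()
for r in panels(im,m): print(r)
g=cv2.cvtColor(im,cv2.COLOR_BGR2GRAY)
# guide edges: subpixel dark->light crossings
def cross(prof,lo=85):
    i=np.where((prof[:-1]<lo)&(prof[1:]>=lo))[0]
    return i[0]+(lo-prof[i[0]])/(prof[i[0]+1]-prof[i[0]]) if len(i) else None
L=[(c,cross(g[0:40,c].astype(float))) for c in range(230,480,10)]
S=[(c,cross(g[r,535:470:-1].astype(float)),r) for r in range(30,115,8) for c in[0]]
print([ (c,None if v is None else round(v,1)) for c,v in L][::4],[v for _,v,_ in S][::3])
L=[p for p in L if p[1] is not None]; S=[(535-v,r) for _,v,r in S if v is not None]
for z in(0,.012):
    A=ray(m,L,z);B=ray(m,S,z)
    fa=np.polyfit(A[:,1],A[:,0],1);fb=np.polyfit(B[:,0],B[:,1],1)
    y=(fb[0]*fa[1]+fb[1])/(1-fa[0]*fb[0]); print(z,"long dx/dy",fa[0],"short dy/dx",fb[0],"corner",fa[0]*y+fa[1],y)
print("pot top",ray(m,[288,236],.042))
E
```

```text
(498.5, -42.9, 119.9, 161.0, np.float64(0.184), 'red')
(545.8, 199.5, 119.9, 159.9, np.float64(-0.271), 'blue')
[(230, np.float64(6.9)), (270, np.float64(7.8)), (310, np.float64(9.2)), (350, np.float64(10.6)), (390, np.float64(11.6)), (430, np.float64(12.7)), (470, np.float64(13.8))] [np.float64(25.912280701754387), np.float64(30.316666666666666), np.float64(35.265625), np.float64(22.894736842105264)]
0 long dx/dy 0.040537254022225896 short dy/dx 0.09662073986252746 corner 0.6517958666913249 -0.1918626022829047
0.012 long dx/dy 0.04053725402222509 short dy/dx 0.09662073986252698 corner 0.6483899775201336 -0.18363121592282028
pot top [[0.37774328 0.08997324]]
```

Emit:
{"fn": "arm_command", "kwargs": {
  "series": [0,0,0.0154,-0.13,0.35,0.45,1,0,0,0.0154,-0.26,0.69,0.9,1,0,0,0.0154,-0.26,0.69,0.9,1]
}}

```text
t: 2.52
eef_pos: [0.4268, 0.0371, 0.2053]
ee_rot: [3.139, 0.006, -0.039]
force: [0.5, 0.1, 1.8]
width: 0.0877
gripper_force: 0.0
```

Emit:
{"fn": "arm_command", "kwargs": {
  "series": [0,0,0,-0.13,0.35,0.45,1,0,0,0,-0.26,0.69,0.9,1,0,0,0,-0.26,0.69,0.9,1]
}}

```text
t: 2.9
eef_pos: [0.399, -0.0305, 0.1163]
ee_rot: [3.14, 0.005, -0.039]
force: [1.0, -1.1, 0.4]
width: 0.0876
gripper_force: 0.0
```

Emit:
{"fn": "arm_command", "kwargs": {
  "series": [0,0,0,0,0,0.45,1,0,0,0,0,0,0.8,1,0,0,0,0,0,0.89,1,0,0,0,0,0,0.89,1]
}}

```text
t: 3.4
eef_pos: [0.4026, -0.0289, 0.03]
ee_rot: [3.141, -0.0, -0.037]
force: [-0.1, 0.9, 0.6]
width: 0.0876
gripper_force: 0.0
```

Run:
```python
from h import *
cv2.imwrite("pics/s2.png",cv2.resize(arm.grab_frame("side")[150:320,120:400],(800,486),interpolation=cv2.INTER_CUBIC)); s=arm.get_state(); print(s["eef_pos"],s["ee_rot"],s["force"])
```

```text
[ 0.4028305  -0.02898524  0.03051477] [-3.14123304e+00 -1.25014678e-03 -3.76240811e-02] [0.41633853 0.31789329 0.43131663]
```

View pics/s2.png

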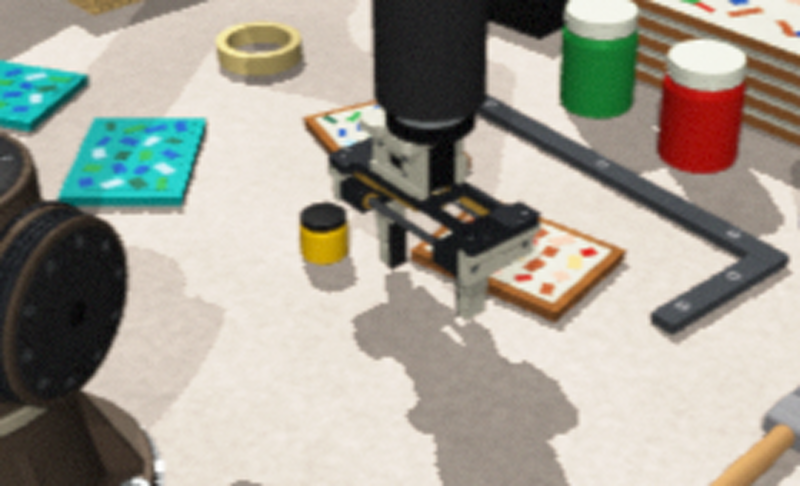

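The side view shows both fingers down just short of the red panel's near edge at (420,255); the pot at (323,233) is clear.

Emit:
{"fn": "arm_command", "kwargs": {
  "series": [0,0,0,0.1,0,0.035,1,0,0,0,0.22,0,0.035,1,0,0,0,0.35,0,0.035,1,0,0,0,0.48,0,0.035,1,0,0,0,0.61,0,0.035,1,0,0,0,0.74,0,0.035,1,0,0,0,0.87,0,0.035,1,0,0,0,0.95,0,0.035,1]
}}

```text
t: 4.45
eef_pos: [0.4978, -0.0337, 0.026]
ee_rot: [-3.141, -0.001, -0.039]
force: [-2.0, 1.0, 1.7]
width: 0.0878
gripper_force: 1.3
```

Run:
```python
from h import *
s=arm.get_state(); m=arm.camera_model("wrist"); im=arm.grab_frame("wrist")
print(s["eef_pos"],s["ee_rot"],s["force"])
cv2.imwrite("pics/w2.png",im)
```

```text
[ 0.49781167 -0.03369754  0.02601197] [-3.14146392e+00 -6.15913112e-04 -3.91005073e-02] [-2.00968759  0.96059475  1.71808954]
```

View pics/w2.png

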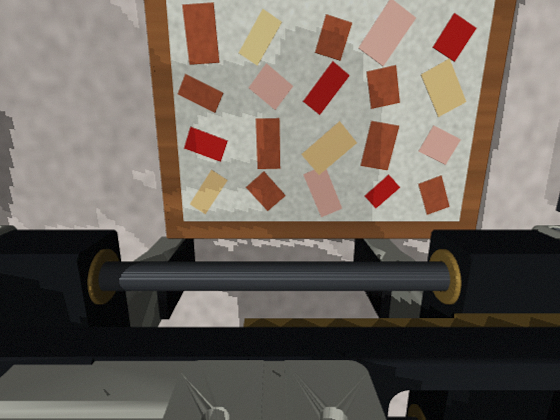

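The wrist view shows the red panel square against both fingers (near edge along row 230), roughly centred. I'll keep pushing to the bar.

Emit:
{"fn": "arm_command", "kwargs": {
  "series": [0,0,0,0.1,0,0,1,0,0,0,0.2,0,0,1,0,0,0,0.26,0,0,1,0,0,0,0.28,0,0,1]
}}

```text
t: 5.0
eef_pos: [0.5247, -0.0349, 0.026]
ee_rot: [3.142, 0.0, -0.039]
force: [-2.7, 1.6, 2.2]
width: 0.0875
gripper_force: 1.4
```

Emit:
{"fn": "arm_command", "kwargs": {
  "series": [0,0,0,0.02,0,0,1,0,0,0,0.04,0,0,1,0,0,0,0.06,0,0,1,0,0,0,0.06,0,0,1]
}}

```text
t: 5.5
eef_pos: [0.5265, -0.0354, 0.0255]
ee_rot: [3.141, 0.007, -0.04]
force: [-12.6, 4.8, 9.5]
width: 0.0872
gripper_force: 6.9
```

Emit:
{"fn": "arm_command", "kwargs": {
  "series": [0,0,0,-0.2,0,0,1,0,0,0,-0.4,0,0,1,0,0,0,-0.7,0,-0.4,1,0,0,0,-0.95,-0.3,-0.7,1,0,0,0,-0.98,-0.6,-0.7,1,0,0,0,-0.98,-0.98,-0.7,1,0,0,0,-0.98,-0.98,-0.7,1]
}}

```text
t: 6.38
eef_pos: [0.4375, 0.069, 0.0968]
ee_rot: [-3.14, -0.003, -0.036]
force: [0.7, -0.4, -0.5]
width: 0.0875
gripper_force: 0.0
```

Emit:
{"fn": "arm_command", "kwargs": {
  "series": [0,0,0,0,-0.5,0,1,0,0,0,0,-0.98,0,1,0,0,0,0,-0.98,0,1]
}}

```text
t: 6.75
eef_pos: [0.4412, 0.1671, 0.0963]
ee_rot: [-3.141, -0.002, -0.036]
force: [-0.1, -1.1, -0.4]
width: 0.0876
gripper_force: 0.0
```

Emit:
{"fn": "arm_command", "kwargs": {
  "series": [0,0,0,0,-0.3,0,1,0,0,0,0,-0.3,0.4,1,0,0,0,0,-0.3,0.7,1,0,0,0,0,-0.3,0.7,1]
}}

```text
t: 7.25
eef_pos: [0.4408, 0.1931, 0.0248]
ee_rot: [3.139, 0.002, -0.04]
force: [0.1, -0.4, 0.9]
width: 0.0877
gripper_force: 0.0
```

Run:
```python
from h import *
s=arm.get_state(); im=arm.grab_frame("wrist")
print(s["eef_pos"],s["ee_rot"],s["force"])
cv2.imwrite("pics/w3.png",im)
```

```text
[0.44084062 0.19308284 0.02479964] [ 3.13900260e+00  2.24202396e-03 -3.95975027e-02] [ 0.10597962 -0.43083986  0.85984186]
```

View pics/w3.png

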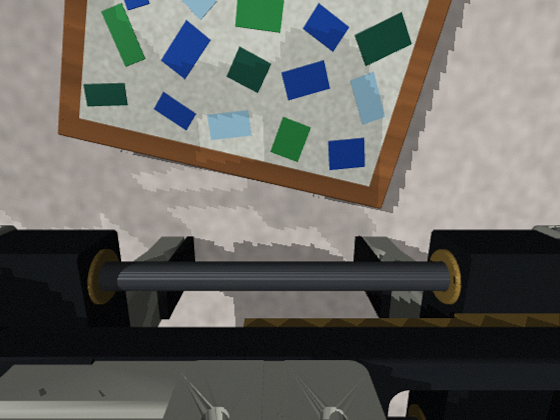

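The wrist view shows the blue panel's near-right corner at (380,205), level with the right finger. I'll shift 22 mm left so that both fingers bear on its edge, then push.

Emit:
{"fn": "arm_command", "kwargs": {
  "series": [0,0,0,0,-0.22,0,1,0,0,0,0.1,-0.22,0,1,0,0,0,0.22,-0.22,0,1,0,0,0,0.34,-0.22,0,1,0,0,0,0.46,-0.22,0,1,0,0,0,0.56,-0.22,0,1,0,0,0,0.64,-0.22,0,1,0,0,0,0.64,-0.22,0,1]
}}

```text
t: 8.3
eef_pos: [0.507, 0.2142, 0.026]
ee_rot: [-3.141, -0.001, -0.04]
force: [-0.2, -0.0, -0.7]
width: 0.0873
gripper_force: 0.0
```

Run:
```python
from h import *
s=arm.get_state(); m=arm.camera_model("wrist"); im=arm.grab_frame("wrist")
print(s["eef_pos"],s["ee_rot"],s["force"])
cv2.imwrite("pics/w4.png",im)
hsv=cv2.cvtColor(im,cv2.COLOR_BGR2HSV); k=cv2.inRange(hsv,(5,90,50),(18,255,200))
for r in(120,160,190,200,210,220): c=np.where(k[r])[0]; print(r,c.min(),c.max(),ray(m,[[c.min(),r],[c.max(),r]],.012).round(4).tolist())
for c in(150,200,250,300): print(c,np.where(k[:240,c])[0].max())
```

```text
[0.50703102 0.21416854 0.02598712] [-3.14121921e+00 -5.10417757e-04 -3.95500824e-02] [-0.1706455  -0.00489244 -0.74583791]
120 105 444 [[0.5814, 0.2915], [0.5751, 0.1315]]
160 111 438 [[0.5626, 0.292], [0.5563, 0.1325]]
190 115 434 [[0.5476, 0.2927], [0.5413, 0.1331]]
200 116 433 [[0.5425, 0.293], [0.5361, 0.1331]]
210 118 431 [[0.5372, 0.2929], [0.5309, 0.1336]]
220 119 430 [[0.5319, 0.2933], [0.5255, 0.1336]]
150 236
200 236
250 236
300 236
```

Emit:
{"fn": "arm_command", "kwargs": {
  "series": [0,0,0,0.1,0,0,1,0,0,0,0.2,0,0,1,0,0,0,0.27,0,0,1,0,0,0,0.27,0,0,1]
}}

```text
t: 8.85
eef_pos: [0.534, 0.213, 0.026]
ee_rot: [-3.141, -0.0, -0.04]
force: [0.2, 0.4, -0.1]
width: 0.0878
gripper_force: 0.0
```

Run:
```python
from h import *
s=arm.get_state(); print(s["eef_pos"],s["force"],s["q"])
m=arm.camera_model("side"); c,si=np.cos(-.0405),np.sin(-.0405)
w=ray(m,[[328,190],[366,208],[418,236],[211,172]],0)-[.652,-.19]
print((w@np.array([[c,-si],[si,c]])).round(3))   # near bottom rim of green,red,blue jars, tape in guide frame
```

```text
[0.53398708 0.21304743 0.02600408] [ 0.18854162  0.42119247 -0.1432413 ] [ 7.19844701e-01  4.33920606e-01 -4.64266891e-01  2.18587747e-04
 -6.72147708e-01  8.11253581e-01]
[[ 0.096  0.289]
 [ 0.102  0.138]
 [ 0.096 -0.049]
 [-0.114  0.629]]
```

Emit:
{"fn": "arm_command", "kwargs": {
  "series": [0,0,0,-0.2,0,0,1,0,0,0,-0.45,0,0,1,0,0,0,-0.45,0,-0.4,1,0,0,0,-0.45,0,-0.8,1,0,0,0,-0.45,0,-0.8,1]
}}

```text
t: 9.48
eef_pos: [0.4899, 0.2163, 0.1094]
ee_rot: [-3.137, -0.005, -0.038]
force: [0.6, -0.9, -0.4]
width: 0.0875
gripper_force: 0.0
```

Emit:
{"fn": "arm_command", "kwargs": {
  "series": [0,0,0,0.2,-0.5,0,0.6,0,0,0,0.5,-1,0,0.6,0,0,0,0.5,-1,0,0.6]
}}

```text
t: 9.85
eef_pos: [0.5437, 0.3155, 0.1045]
ee_rot: [3.141, -0.0, -0.038]
force: [0.1, -1.2, 0.0]
width: 0.063
gripper_force: 0.0
```

Emit:
{"fn": "arm_command", "kwargs": {
  "series": [0,0,0.1,0.3,-0.2,0,0.6,0,0,0.2,0.65,-0.2,0,0.6,0,0,0.3,0.65,-0.2,0,0.6,0,0,0.4,0.65,-0.2,0,0.6,0,0,0.5,0.65,-0.2,0,0.6,0,0,0.5,0.65,-0.2,0,0.6]
}}

```text
t: 10.6
eef_pos: [0.6073, 0.3295, 0.1052]
ee_rot: [3.14, 0.0, -0.824]
force: [-0.6, 0.1, -0.2]
width: 0.0526
gripper_force: 0.0
```

Emit:
{"fn": "arm_command", "kwargs": {
  "series": [0,0,0.1,0,0,0,0.6,0,0,0.2,0,0,0,0.6,0,0,0.3,0,0,0,0.6,0,0,0.4,0,0,0,0.6,0,0,0.5,0,0,0,0.6,0,0,0.5,0,0,0,0.6]
}}

```text
t: 11.35
eef_pos: [0.6076, 0.3299, 0.1057]
ee_rot: [3.141, -0.0, -1.606]
force: [0.5, 0.9, 1.5]
width: 0.0528
gripper_force: 0.0
```

```bash
cat >> h.py <<'E'
def G(p,o=(.652,-.19),t=-.0405):
    d=np.atleast_2d(p)[:,:2]-np.array(o); c,s=np.cos(t),np.sin(t); return (d@np.array([[c,-s],[s,c]])).round(4)
E
python3 - <<'E'
from h import *
s=arm.get_state(); m=arm.camera_model("wrist"); im=arm.grab_frame("wrist"); print(s["t"],s["eef_pos"],G(s["eef_pos"]),s["ee_rot"],s["width"])
np.save("m5.npy",m,allow_pickle=True)
cv2.imwrite("pics/w5.png",im)
E
```

```text
11.35 [0.60755918 0.3298505  0.10567107] [[-0.0655  0.5176]] [ 3.14111582e+00 -2.88644819e-04 -1.60589757e+00] 0.05282613490548091
```

View pics/w5.png

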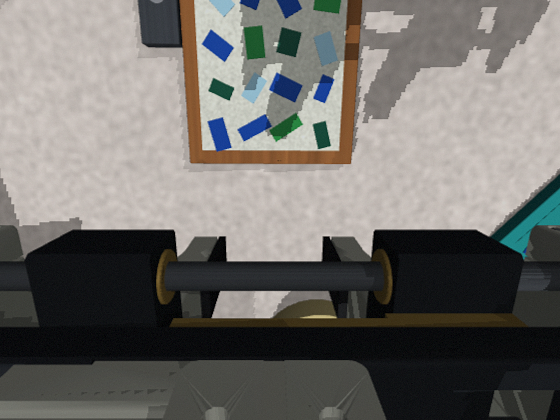

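The wrist view shows the blue panel straight ahead, its left edge on row 163 and centred on the fingers, nearly touching the bar, whose end is at (160,45). Descending, then sliding.

Emit:
{"fn": "arm_command", "kwargs": {
  "series": [0,0,0,0,0,0.4,0.6,0,0,0,0,0,0.8,0.6,0,0,0,0,0,0.8,0.6]
}}

```text
t: 11.78
eef_pos: [0.6075, 0.33, 0.0244]
ee_rot: [3.14, -0.001, -1.604]
force: [-0.6, -0.3, -0.0]
width: 0.0523
gripper_force: 0.0
```

Emit:
{"fn": "arm_command", "kwargs": {
  "series": [0,0,0,0.13,0,0,0.6,0,0,0,0.26,0,0,0.6,0,0,0,0.38,0,0,0.6,0,0,0,0.5,0,0,0.6,0,0,0,0.62,0,0,0.6,0,0,0,0.74,0,0,0.6,0,0,0,0.86,0,0,0.6,0,0,0,0.9,0,0,0.6]
}}

```text
t: 12.78
eef_pos: [0.6045, 0.2396, 0.0263]
ee_rot: [-3.141, 0.0, -1.61]
force: [-0.2, 1.8, 1.5]
width: 0.0528
gripper_force: 1.0
```

Run:
```python
from h import *
s=arm.get_state(); m=arm.camera_model("wrist"); im=arm.grab_frame("wrist"); print(s["t"],s["eef_pos"],G(s["eef_pos"]),s["ee_rot"],s["force"])
cv2.imwrite("pics/w6.png",im)
```

```text
12.775 [0.60449077 0.23957189 0.02625301] [[-0.0649  0.4273]] [-3.14130928e+00  2.19889507e-04 -1.61034973e+00] [-0.16147163  1.7723539   1.53646209]
```

View pics/w6.png

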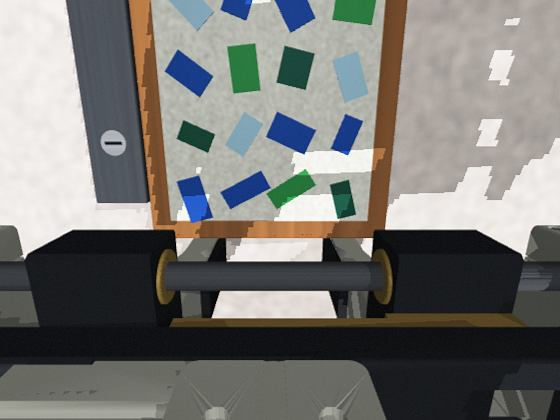

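The blue panel slides straight, with its left side 2–3 mm off the bar at (147,150). Continuing.

Emit:
{"fn": "arm_command", "kwargs": {
  "series": [0,0,0,0.12,0,0,0.6,0,0,0,0.24,0,0,0.6,0,0,0,0.36,0,0,0.6,0,0,0,0.48,0,0,0.6,0,0,0,0.6,0,0,0.6,0,0,0,0.72,0,0,0.6,0,0,0,0.82,0,0,0.6,0,0,0,0.84,0,0,0.6]
}}

```text
t: 13.82
eef_pos: [0.601, 0.1555, 0.0261]
ee_rot: [3.141, -0.0, -1.611]
force: [0.5, 3.6, 0.7]
width: 0.0525
gripper_force: 1.4
```

Emit:
{"fn": "arm_command", "kwargs": {
  "series": [0,0,0,0.05,0,0,0.6,0,0,0,0.1,0,0,0.6,0,0,0,0.13,0,0,0.6,0,0,0,0.13,0,0,0.6]
}}

```text
t: 14.32
eef_pos: [0.6005, 0.1429, 0.026]
ee_rot: [3.141, -0.0, -1.61]
force: [-0.0, 0.2, -0.2]
width: 0.0528
gripper_force: 0.4
```

Emit:
{"fn": "arm_command", "kwargs": {
  "series": [0,0,0,0.03,0,0,0.6,0,0,0,0.06,0,0,0.6,0,0,0,0.06,0,0,0.6]
}}

```text
t: 14.7
eef_pos: [0.6006, 0.1404, 0.0261]
ee_rot: [-3.14, 0.004, -1.61]
force: [-3.0, 17.9, -0.1]
width: 0.0526
gripper_force: 8.4
```

Emit:
{"fn": "arm_command", "kwargs": {
  "series": [0,0,0,0.03,0,0,0.6,0,0,0,0.06,0,0,0.6,0,0,0,0.06,0,0,0.6]
}}

```text
t: 15.08
eef_pos: [0.6008, 0.1397, 0.0265]
ee_rot: [-3.137, 0.01, -1.609]
force: [-12.0, 42.3, 0.2]
width: 0.0529
gripper_force: 20.8
```

Emit:
{"fn": "arm_command", "kwargs": {
  "series": [0,0,0,-0.2,0,0,0.6,0,0,0,-0.35,0,0,0.6,0,0,0,-0.35,0,-0.5,0.6,0,0,0,-0.35,0,-1,0.6,0,0,0,-0.35,0,-1,0.6]
}}

```text
t: 15.7
eef_pos: [0.6037, 0.1668, 0.1304]
ee_rot: [-3.135, 0.003, -1.61]
force: [0.8, -0.5, 0.1]
width: 0.0526
gripper_force: 0.0
```

Emit:
{"fn": "arm_command", "kwargs": {
  "series": [0,0,-0.1,0.3,0.3,-0.3,1,0,0,-0.2,0.6,0.6,-0.6,1,0,0,-0.3,1,0.8,-1,1,0,0,-0.4,1,0.8,-1,1,0,0,-0.5,1,0.8,-1,1,0,0,-0.5,1,0.8,-1,1]
}}

```text
t: 16.45
eef_pos: [0.5172, 0.0688, 0.2255]
ee_rot: [3.14, 0.0, -0.826]
force: [-0.6, -0.7, 0.8]
width: 0.0872
gripper_force: 0.0
```

Emit:
{"fn": "arm_command", "kwargs": {
  "series": [0,0,-0.1,0,0.3,0,1,0,0,-0.2,0,0.6,-0.2,1,0,0,-0.3,0,1,-0.3,1,0,0,-0.4,0,1,-0.3,1,0,0,-0.5,0,1,-0.3,1,0,0,-0.5,0,1,-0.3,1]
}}

```text
t: 17.2
eef_pos: [0.444, 0.0014, 0.2556]
ee_rot: [3.141, 0.001, -0.044]
force: [0.6, -0.4, 0.1]
width: 0.0875
gripper_force: 0.0
```

```bash
cat >> h.py <<'E'
def guide(im,m):
    pass
E
python3 - <<'E'
from h import *
s=arm.get_state(); m=arm.camera_model("wrist"); im=arm.grab_frame("wrist"); print(s["t"],s["eef_pos"],G(s["eef_pos"]),s["ee_rot"],s["force"])
np.save("m7.npy",m,allow_pickle=True); cv2.imwrite("pics/w7.png",im)
for r in panels(im,m): print(r)
E
```

```text
17.2 [0.44398373 0.00135346 0.25564895] [[-0.2156  0.1828]] [ 3.14102937e+00  8.18660041e-04 -4.35282883e-02] [ 0.55754727 -0.38585326  0.12519497]
(588.7, -29.8, 102.7, 320.5, np.float64(-0.043), 'red')
```

View pics/w7.png

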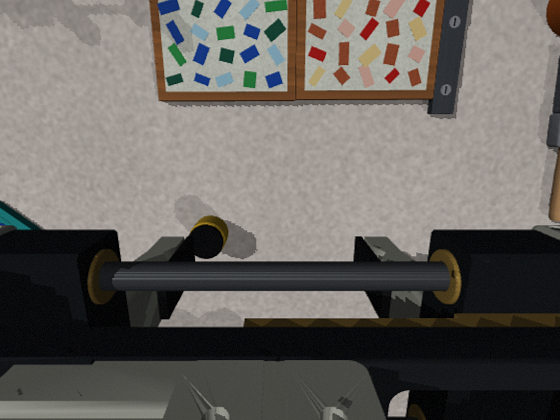

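The wrist view shows the panels as one tight row ending at the short bar, with the blue–red seam at col 297, near edges on row 98, and the pot undisturbed at (208,237). Now pressing each against the long bar.

Emit:
{"fn": "arm_command", "kwargs": {
  "series": [0,0,0,0.25,-0.3,0.4,1,0,0,0,0.5,-0.57,0.8,1,0,0,0,0.5,-0.57,1,1,0,0,0,0.5,-0.57,1,1]
}}

```text
t: 17.75
eef_pos: [0.4953, 0.0563, 0.154]
ee_rot: [3.139, 0.004, -0.043]
force: [1.0, 0.1, 0.1]
width: 0.0876
gripper_force: 0.0
```

Emit:
{"fn": "arm_command", "kwargs": {
  "series": [0,0,0,0,0,0.4,1,0,0,0,0,0,0.8,1,0,0,0,0,0,1,1,0,0,0,0,0,1,1]
}}

```text
t: 18.25
eef_pos: [0.496, 0.0562, 0.0559]
ee_rot: [3.141, 0.001, -0.041]
force: [0.7, -0.1, 0.1]
width: 0.0877
gripper_force: 0.0
```

Emit:
{"fn": "arm_command", "kwargs": {
  "series": [0,0,0,0,0,0.15,1,0,0,0,0,0,0.29,1,0,0,0,0,0,0.29,1]
}}

```text
t: 18.62
eef_pos: [0.4963, 0.0565, 0.0271]
ee_rot: [3.141, 0.001, -0.04]
force: [-1.2, -0.5, 0.6]
width: 0.0877
gripper_force: 0.0
```

Emit:
{"fn": "arm_command", "kwargs": {
  "series": [0,0,0,0.1,0,0,1,0,0,0,0.2,0,0,1,0,0,0,0.28,0,0,1,0,0,0,0.32,0,0,1,0,0,0,0.34,0,0,1,0,0,0,0.34,0,0,1]
}}

```text
t: 19.38
eef_pos: [0.5298, 0.0551, 0.0268]
ee_rot: [3.141, 0.001, -0.039]
force: [-1.9, 0.2, -0.7]
width: 0.0879
gripper_force: 1.0
```

Emit:
{"fn": "arm_command", "kwargs": {
  "series": [0,0,0,0.02,0,0,1,0,0,0,0.04,0,0,1,0,0,0,0.06,0,0,1,0,0,0,0.06,0,0,1]
}}

```text
t: 19.88
eef_pos: [0.5303, 0.0546, 0.0264]
ee_rot: [3.14, 0.01, -0.04]
force: [-23.9, 12.1, 18.4]
width: 0.0879
gripper_force: 12.3
```

Emit:
{"fn": "arm_command", "kwargs": {
  "series": [0,0,0,-0.2,0,0,1,0,0,0,-0.4,0,0,1,0,0,0,-0.4,0.4,0,1,0,0,0,-0.4,0.8,0,1,0,0,0,-0.4,0.8,0,1]
}}

```text
t: 20.5
eef_pos: [0.493, -0.0251, 0.0272]
ee_rot: [3.142, -0.0, -0.041]
force: [-0.1, 0.1, 0.4]
width: 0.0875
gripper_force: 0.0
```

Emit:
{"fn": "arm_command", "kwargs": {
  "series": [0,0,0,0,0.4,0,1,0,0,0,0,0.8,0,1,0,0,0,0.1,0.8,0,1,0,0,0,0.2,0.8,0,1,0,0,0,0.28,0.8,0,1,0,0,0,0.32,0.8,0,1,0,0,0,0.35,0.8,0,1,0,0,0,0.35,0.8,0,1]
}}

```text
t: 21.5
eef_pos: [0.5236, -0.1042, 0.0266]
ee_rot: [-3.142, 0.003, -0.039]
force: [-4.3, 2.2, 0.9]
width: 0.0877
gripper_force: 2.0
```

Emit:
{"fn": "arm_command", "kwargs": {
  "series": [0,0,0,0.02,0,0,1,0,0,0,0.04,0,0,1,0,0,0,0.04,0,0,1]
}}

```text
t: 21.88
eef_pos: [0.5238, -0.1046, 0.0261]
ee_rot: [3.141, 0.009, -0.04]
force: [-15.2, 6.1, 10.8]
width: 0.0877
gripper_force: 7.3
```

Emit:
{"fn": "arm_command", "kwargs": {
  "series": [0,0,0,-0.2,0,0,1,0,0,0,-0.4,0,0,1,0,0,0,-0.6,-0.3,-0.5,1,0,0,0,-0.6,-0.8,-1,1,0,0,0,-0.6,-0.8,-1,1]
}}

```text
t: 22.5
eef_pos: [0.4746, -0.0199, 0.1307]
ee_rot: [-3.139, -0.007, -0.036]
force: [0.2, -0.5, -1.2]
width: 0.0878
gripper_force: 0.0
```

Emit:
{"fn": "arm_command", "kwargs": {
  "series": [0,0,0,0,0,-0.5,1,0,0,0,0,0,-1,1,0,0,0,0,0,-1,1,0,0,0,0,0,-1,1]
}}

```text
t: 23.0
eef_pos: [0.4718, -0.0226, 0.2264]
ee_rot: [-3.141, 0.001, -0.039]
force: [-1.5, -0.1, -0.7]
width: 0.0875
gripper_force: 0.0
```

Run:
```python
from h import *
s=arm.get_state(); m=arm.camera_model("wrist"); im=arm.grab_frame("wrist"); print(s["t"],s["eef_pos"],G(s["eef_pos"]),s["ee_rot"])
np.save("m8.npy",m,allow_pickle=True); cv2.imwrite("pics/w8.png",im)
for r in panels(im,m): print(r)
t=rect(im,m,.50,.70,-.25,.17,.012,.53)
sc=arm.grab_frame("scene"); t2=cv2.resize(sc[200:290,195:345],(450,270),interpolation=cv2.INTER_CUBIC)
t2=cv2.copyMakeBorder(t2,0,0,0,max(0,t.shape[1]-450),cv2.BORDER_CONSTANT)
cv2.imwrite("pics/fin.png",np.vstack([t[:,:t2.shape[1]],t2[:600-t.shape[0]]]));print(t.shape)
```

```text
23.0 [ 0.47177788 -0.0226144   0.22639792] [[-0.1869  0.16  ]] [-3.14131474e+00  6.25071993e-04 -3.93991772e-02]
(598.9, -30.0, 120.5, 320.8, np.float64(-0.044), 'red')
(377, 792, 3)
```

View pics/fin.png

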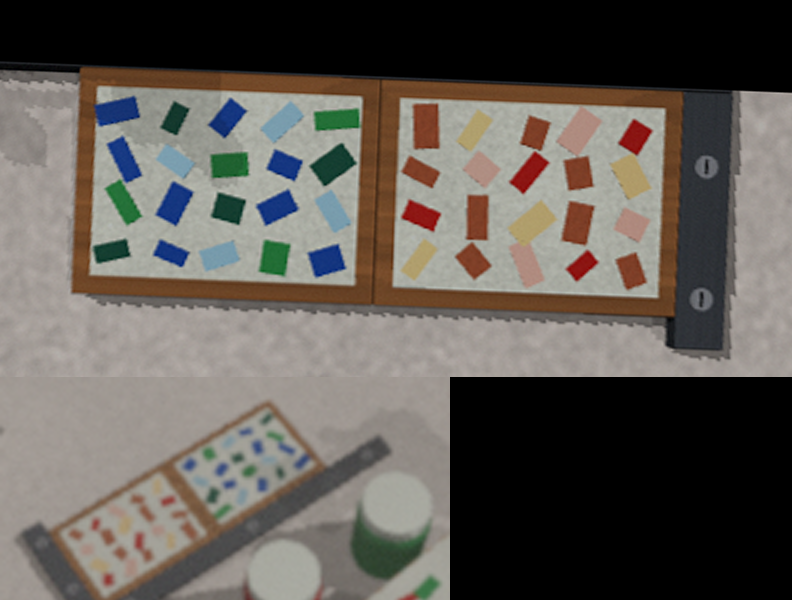

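The rectified view shows a single straight row of 320.8 x 120.5 mm: seam closed at col 377, red flush to the short bar at col 680, both against the long bar.

```bash
python3 -c "
from station import arm
print(arm.job_done())"
```

```text
the job is handed in; nothing more can be done
None
```

The two panels lie as one tight, straight row in the guide's corner, red against the short end bar and blue next to it; I handed the job in at about 23 s, and no verdict came back.

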